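Unbolt the stick box and hold its lid open for refilling

TASK

A colleague is coming with both hands full of sticks to refill the steel stick box: slide its bolt all the way back, then raise the lid and hold it open at 60 degrees. The lid falls shut by itself, so finish still holding it there, steady, without letting it drop on the way, and leave everything else on the table where it stands.

Things in the scene. Friction and masses are not known exactly. Their poses are not given: they have to be found in the camera images.
- stick_box: Fixed stainless box 165 (x) x 260 (y) x 110 (z) mm; its lid is hinged along the top of the far (+x) wall. Origin: centre of its underside, on the table; x from the robot's side to the hinge side, y along the hinge line (to the robot's left), z up.
- lid (a joint): Opening angle in rad of the flat steel lid (176 x 264 x 5 mm, 0.4 to 0.75 kg with its handle): 0 closed, growing as the front edge rises; 60 degrees is 1.047; stop at 1.40. It falls shut from every angle when let go, and cannot be raised while the bolt's tongue lies over it.
- lid_bar (a point): Middle of the lid's bar handle, on its axis: round steel bar, 12 mm diameter, 150 mm long, parallel to the box's y, in the lid's plane, with a 41 mm gap to the lid's front edge; two flat 10 mm arms carry it 70 mm either side of the middle. Moves on a circle of 223.5 mm radius about the hinge axis; 113 mm above the table when closed.
- lid_hinge (a point): A fixed point on the lid's hinge axis, at the middle of its length: box frame x = 88.5, y = 0, z = 113 mm. The axis is the box's y axis.
- bolt (a joint): Travel of the sliding bolt in m along the box's +y: near 0 (up to 0.008) it is shot and its tongue reaches about 20 to 30 mm over the lid; 0.046 is fully drawn (end stop); it clears the lid's edge from about 0.032. Sliding takes about 2 to 3 N; it stays where it is left.
- bolt_knob (a point): Centre of the top face of the bolt's upright black knob: 18 mm diameter, standing 42 mm up from the bolt bar (knob from z = 124 to 166 mm above the table); it moves with the bolt along the box's y. 16 mm wide flat bolt bar beneath it.
- mould: Bystander, leave alone: open stainless ice-pop mould, 260 x 150 x 130 mm with a wire bail 180 mm high at each end, far left. Origin at its underside.
- stick_cup: Bystander, leave alone: round steel cup, diameter 72 mm, 100 mm high (126 mm with the wooden sticks in it), just right of the stick box. Origin at its underside.
- jar: Bystander, leave alone: round jar with a steel cap, diameter 64 mm, 85 mm high, at the far end of the stick box's left side, behind the bolt bracket. Origin at its underside.
- spatula: Bystander, leave alone: spatula 250 mm long, lying flat in front of the stick box. Origin at its underside (lying along its x).
- bowl: Bystander, leave alone: small steel bowl, diameter 100 mm, 45 mm high, in front of the stick box to the right. Origin at its underside.
- tub: Bystander, leave alone: open green-clear tub, diameter 144 mm, 150 mm high, to the left. Origin at its underside.
- jug: Bystander, leave alone: steel mug-shaped jug, diameter 100 mm, 120 mm high, to the right. Origin at its underside.
- syrup: Bystander, leave alone: amber bottle, diameter 64 mm, 190 mm high, to the right. Origin at its underside.
- bracket (a point): Centre of the top face of the dark steel bolt bracket that sticks out of the box's +y side: 118 mm along the box's y, 44 mm in x, top 116 mm above the table (box frame -35, 189, 116 mm). Two guide straps over the bolt, 50 mm before and 53 mm beyond this point in y, 7 mm wide in y and 30 mm in x, reach 129 mm above the table.

How it is judged:
By the outcome, as a careful person would: the job done as asked, in the order asked, and still so for the second after the job is handed in, while the arm keeps its last pose, push and grip.
It also fails if it takes over 61 s, if anything falls off the work surface, if the arm or the gripper's body presses on something with over 40 N, if the wrist force passes 120 N, or if a joint passes its speed limit or range.

ROBOT

A 6-joint arm with a two-finger parallel gripper is mounted at the origin on the work surface. World frame = base frame: x ahead of the robot, y to its left, z up, the work surface at z = 0. Lengths are in m, angles in rad, forces in N, time in s.
With the tool pointing down it reaches from about 0.325 to 0.775 m from the base axis. Payload 5.5 kg.
Tool frame: the origin (TCP) lies midway between the tips of the shut fingers; the grasp point (between the pads) lies 19 mm behind it (manip.grip_depth is the distance from the TCP to the grasp point, in m); z points along the fingers, y is the line along which they close (so a half turn about z gives the same grasp; the last joint's range is limited). The gripper opens to 88 mm and grips with 3 to 60 N. Pads are 20 mm wide; open, the fingers measure 115 mm over their backs; the gripper's body (75 mm by 178 mm) begins 61 mm behind the grasp point.
Start: joints at [-1.231, 0.091, 1.231, -0, 1.82, -0.057], TCP at [0.232, -0.553, 0.223] pointing down, gripper open.
Joint ranges: [-2.87, 2.87], [-0.86, 2.18], [0.17, 2.46], [-1.51, 4.65], [0.06, 2.69], [-2.65, 2.65]. Speed limits (rad/s): [2.57, 2.57, 3.01, 3.14, 3.14, 3.14].

INTERFACE

Orientations are given as a unit quaternion [x, y, z, w].
In Python, from rig import monitor, camera, calibration, finish_job, manip gives the robot as it stands.
- The arm moves only by the tool step_arm, never from a script. Its argument "steps" is text: rows parted by semicolons, each of 5 numbers parted by spaces: the finger opening in m, from 0 to 0.0878, then the shift along the tool's x, y, z in m, then the turn about the tool's z in rad. A call has exactly 8 rows; each row is the pose to reach, as a shift and turn from the pose commanded when the call began, along the tool's axes at that moment; what a row does not reach only later rows make up. A row lasts 1/8 s, in which the tool goes at most 62.5 mm and 10.7 degrees, less where a joint would pass 70% of its speed; a pose out of reach is approached as far as the arm can. A call with a gripper value outside its range is refused whole. The fingers move at their own pace and stop on an object; "grip_force" is the grip in N (left out, the last holds). Time passes only in rows, so rows that repeat a pose let the fingers close, or fill a call up. It gives the time, the measured TCP pose, the force, the opening and the grip force at its end, in the units of the state.
- monitor.get_obs(): the state, without advancing time (a new reading comes with each control period).
- camera(name): name is "scene" or "top"; returns the picture (400x640x3 uint8, red, green, blue); there is no depth.
- calibration(name): a dict with "fx", "fy", "cx", "cy" (pixels), "pose" (4x4, takes a point from camera to world coordinates). Camera axes: x right, y down, z forward; pixel columns grow to the right and rows downward; lengths in m; the calibration is good to about 2 mm. A picture is of the moment at which its call begins. calibration takes no time and is no camera call.
- finish_job(): hands the job in; it is judged then, once.
The state is a dict: "t": time; "joint_positions": joint angles; "dq": joint speeds; "tau": joint torques, N m; "tool_pos": TCP position; "tcp_rot": TCP orientation; "wrist_force": force on the tool from outside, world axes, zero at the start; "ft_torque": the same for the moment, N m; "finger_gap": finger opening in m; "grip_force": force on a finger pad.
Only numpy, scipy, OpenCV 4.12 (cv2) and the standard library are available. Lean on these libraries where they do the work, as an engineer would, in place of code of your own. Each camera call takes 0.05 s, during which the arm holds its last target. There are 200 camera calls.

## Working session

There is one attempt and no reset: what is moved stays moved. The work goes in short steps, Python scripts to look and compute and a tool call to move; the robot and the scene stay as the last step left them, time stands still between calls to the robot, and variables do not carry over. Pictures are saved under pics/ and viewed, at most 10 in all, crops included, and the job is handed in when it is done.

Besides the shell and the picture viewer there is one more tool, called after "Request:" as name(argument=value, ...) on one line, values as JSON. step_arm: Moves the arm, as the interface text tells. Its arguments: {"type":"object","properties":{"steps":{"type":"string"},"grip_force":{"type":"number"}},"required":["steps"]}

```bash
mkdir -p pics; ls
python3 - <<'E'
from rig import monitor,camera,calibration,manip
import cv2,numpy as np
for n in("scene","top"):
    cv2.imwrite(f"pics/{n}0.png",camera(n)[:,:,::-1]); c=calibration(n); print(n,c["fx"],c["cx"],c["cy"],np.round(c["pose"],3).tolist())
o=monitor.get_obs(); print(o); print(manip.grip_depth,[a for a in dir(manip) if a[0]!='_'])
E
```

```text
pics
scene 418.01573654518086 319.58421971172595 199.45714303555644 [[0.558, 0.615, -0.557, 1.318], [0.83, -0.413, 0.376, -0.528], [0.001, -0.672, -0.741, 1.184], [0.0, 0.0, 0.0, 1.0]]
top 426.346854069702 315.847153389102 199.13450264848717 [[-0.003, -0.987, 0.159, 0.272], [-1.0, 0.004, 0.003, -0.011], [-0.003, -0.159, -0.987, 1.705], [0.0, 0.0, 0.0, 1.0]]
{'t': 0.1, 'joint_positions': array([-1.23069776e+00,  9.17938575e-02,  1.23178571e+00, -1.02318612e-05,
        1.81981895e+00, -5.67224747e-02]), 'dq': array([-2.96524408e-04, -1.30665091e-03, -2.84522844e-03,  1.77170835e-03,
        5.18400536e-05, -1.38888813e-05]), 'tau': array([ 2.53561018e-03, -4.47854877e+01, -4.07570350e+01,  7.01092905e-02,
        2.83759291e-02, -1.32671203e-04]), 'tool_pos': array([ 0.23178218, -0.5531194 ,  0.22160237]), 'tcp_rot': array([ 9.80380969e-01,  1.97109972e-01, -1.32416703e-04, -8.93184121e-04]), 'wrist_force': array([ 0.58406005, -0.1937226 ,  0.25965337]), 'ft_torque': array([0.03642417, 0.00566765, 0.04830165]), 'grip_force': 0.0, 'finger_gap': 0.0876530870109025}
0.0187 ['PlanningError', 'grip_depth']
```

View pics/top0.png

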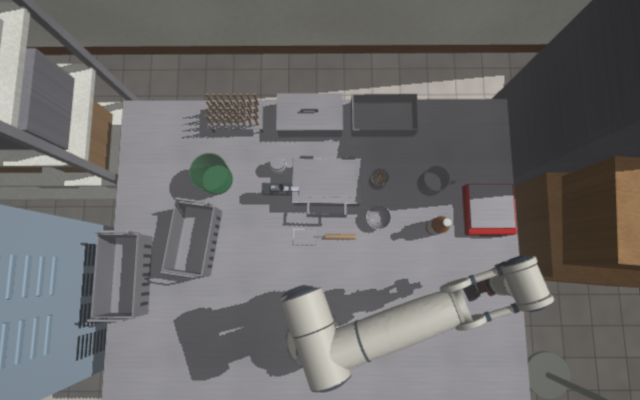

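View pics/scene0.png

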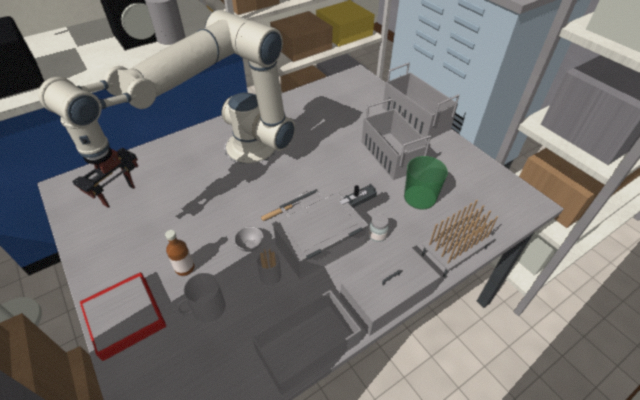

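The top view shows the box lid at about (293–358, 158–205), the bar near row 211 and the bolt near (285,188). The gripper is far off at (490,287). I'll enlarge crops of both views.

Run:
```python
import cv2
a=cv2.imread("pics/top0.png")[140:260,250:410]; cv2.imwrite("pics/topc.png",cv2.resize(a,None,fx=5,fy=5,interpolation=cv2.INTER_CUBIC))
a=cv2.imread("pics/scene0.png")[165:285,240:400]; cv2.imwrite("pics/scc.png",cv2.resize(a,None,fx=5,fy=5,interpolation=cv2.INTER_CUBIC))
```

```text
(no output)
```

View pics/topc.png

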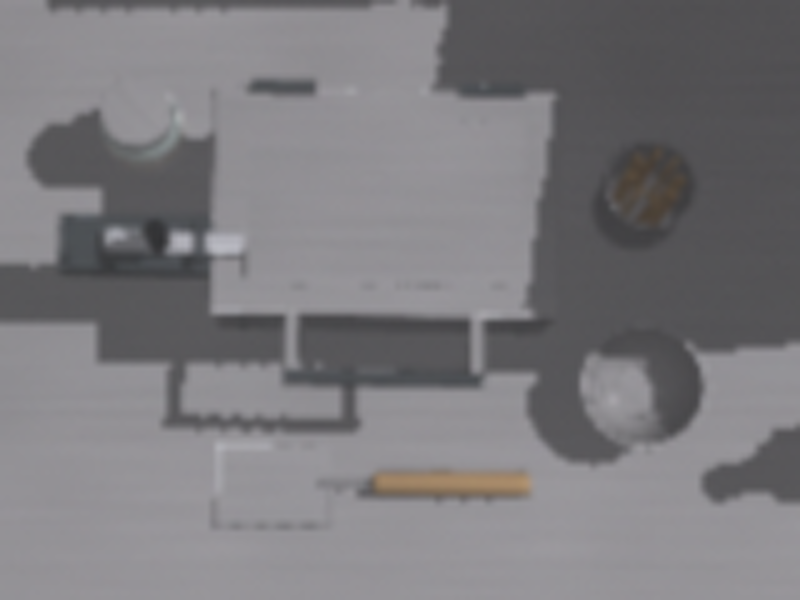

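View pics/scc.png

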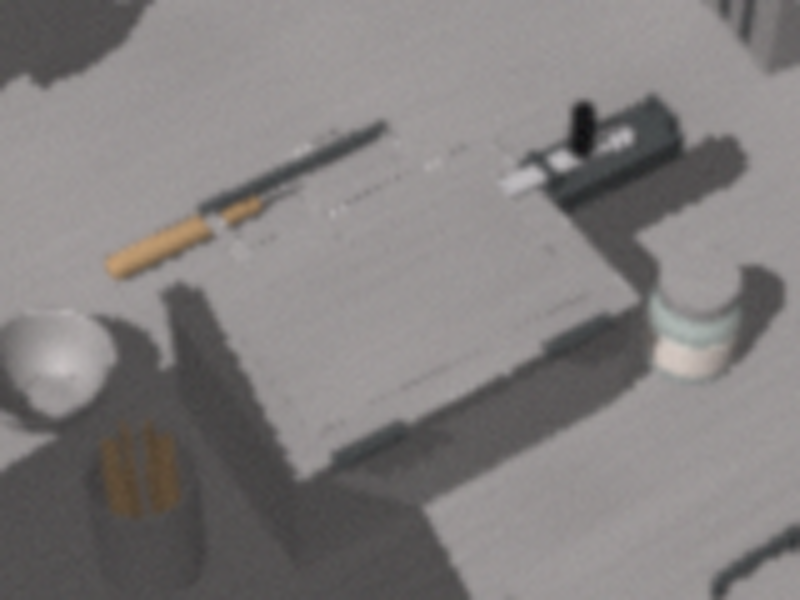

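Top crop (5x, offset 250,140): the bar runs (284,378)–(482,379), the lid corners are (213,92), (555,95), (212,314), (550,320), and the knob top is at about (154,229). In the scene crop (offset 240,165) the knob top is at (584,104) and the bar ends are (203,211) and (385,126).

```bash
cat > h.py <<'E'
from rig import monitor,camera,calibration
import numpy as np,cv2
from scipy.spatial.transform import Rotation as R
off={"top":(250,140),"scene":(240,165)}
def ray(n,u,v,z):
    c=calibration(n);P=np.array(c["pose"]);d=P[:3,:3]@[(u-c["cx"])/c["fx"],(v-c["cy"])/c["fy"],1]
    return P[:3,3]+d*(z-P[2,3])/d[2]
def crop(n,u,v,z,s=5): return ray(n,off[n][0]+(u+.5)/s-.5,off[n][1]+(v+.5)/s-.5,z)
def proj(n,p):
    c=calibration(n);P=np.array(c["pose"]);q=P[:3,:3].T@(np.array(p)-P[:3,3]);return c["fx"]*q[0]/q[2]+c["cx"],c["fy"]*q[1]/q[2]+c["cy"]
E
python3 - <<'E'
from h import *
for t,a in {"bar":("top",284,378,.113),"bar2":("top",482,379,.113),"TL":("top",213,92,.115),"TR":("top",555,95,.115),"BL":("top",212,314,.115),"BR":("top",550,320,.115),"knob":("top",154,229,.166),"Skn":("scene",584,104,.166),"Sbar-":("scene",203,211,.113),"Sbar+":("scene",385,126,.113),"Skbase":("scene",582,152,.124),
"STR":("scene",300,478,.115),"STL":("scene",638,300,.115)}.items(): print(t,crop(*a).round(4))
E
```

```text
bar [0.4677 0.0293 0.113 ]
bar2 [ 0.4664 -0.1196  0.113 ]
TL [0.6887 0.0838 0.115 ]
TR [ 0.6853 -0.1786  0.115 ]
BL [0.5163 0.0836 0.115 ]
BR [ 0.5108 -0.1714  0.115 ]
knob [0.5718 0.1236 0.166 ]
Skn [0.5681 0.1279 0.166 ]
Sbar- [ 0.4652 -0.1151  0.113 ]
Sbar+ [0.4679 0.0321 0.113 ]
Skbase [0.5733 0.1257 0.124 ]
STR [ 0.6871 -0.1763  0.115 ]
STL [0.6928 0.0814 0.115 ]
```

Request:
step_arm(steps="0.0 0 0 -0.06 0; 0.0 0 0 -0.12 0; 0.0 0.045 -0.037 -0.13 -0.09; 0.0 0.09 -0.073 -0.13 -0.18; 0.0 0.135 -0.11 -0.13 -0.27; 0.0 0.18 -0.147 -0.13 -0.36; 0.0 0.225 -0.184 -0.13 -0.45; 0.0 0.27 -0.22 -0.13 -0.54", grip_force=20)

```text
t: 1.1
tool_pos: [0.3964, -0.2444, 0.3523]
tcp_rot: [0.892, 0.453, -0.0, -0.0]
wrist_force: [0.5, 0.4, 0.2]
finger_gap: 0.0114
grip_force: 0.0
```

```bash
cat > s.py <<'E'
import sys
from h import *
def state(t=None,yaw=-0.013):
    o=monitor.get_obs();r=R.from_quat(o["tcp_rot"]).as_matrix();p=o["tool_pos"]
    print("t",round(o["t"],2),"p",p.round(4),"F",o["wrist_force"].round(1),"gap",round(o["finger_gap"],4),"grip",round(o["grip_force"],1),"q",o["joint_positions"].round(2))
    a=np.arctan2(r[1,1],r[0,1]);print("yaw of y",a.round(4),"turn",-(yaw-a).round(4))
    if t is not None: print("shift",(r.T@(np.array(t)-p)).round(4))
a=[float(x) for x in sys.argv[1:4]];state(a or None)
E
python3 s.py .569 .085 .25
```

```text
t 1.1 p [ 0.3964 -0.2444  0.3523] F [0.5 0.4 0.2] gap 0.0114 grip 0.0 q [-0.63 -0.2   1.28  0.    2.06  0.01]
yaw of y -0.6312 turn -0.6182
shift [ 0.3678 -0.0549  0.1023]
```

Request:
step_arm(steps="0.0 0.055 -0.008 0.01 -0.09; 0.0 0.11 -0.016 0.02 -0.18; 0.0 0.165 -0.025 0.03 -0.27; 0.0 0.22 -0.033 0.04 -0.36; 0.0 0.275 -0.041 0.06 -0.45; 0.0 0.33 -0.049 0.08 -0.54; 0.0 0.368 -0.055 0.102 -0.618; 0.0 0.368 -0.055 0.102 -0.618")

```text
t: 2.1
tool_pos: [0.569, 0.0851, 0.2468]
tcp_rot: [0.711, 0.703, -0.002, -0.002]
wrist_force: [-0.9, -1.7, 0.5]
finger_gap: 0.0002
grip_force: 0.0
```

```bash
python3 s.py .569 .085 .142
```

```text
t 2.1 p [0.569  0.0851 0.2468] F [-0.9 -1.7  0.5] gap 0.0002 grip 0.0 q [0.09 0.04 1.24 0.   1.87 0.1 ]
yaw of y -0.0122 turn 0.0008
shift [-0.      0.0006  0.1048]
```

Request:
step_arm(steps="0.0 0 0 0.03 0; 0.0 0 0 0.06 0; 0.0 0 0 0.085 0; 0.0 0 0 0.1 0; 0.0 0 0 0.105 0; 0.0 0.004 0 0.105 0; 0.0 0.008 0 0.105 0; 0.0 0.012 0 0.105 0")

```text
t: 3.1
tool_pos: [0.5701, 0.0954, 0.1466]
tcp_rot: [0.713, 0.702, 0.001, 0.0]
wrist_force: [0.4, 0.2, 0.3]
finger_gap: 0.0007
grip_force: 0.0
```

```bash
python3 - <<'E'
from h import *
a=camera("scene")[:,:,::-1][150:250,290:420]; b=camera("top")[:,:,::-1][140:240,240:370]
cv2.imwrite("pics/p1.png",np.vstack([cv2.resize(x,(520,300) if 0 else (390,300),interpolation=cv2.INTER_CUBIC) for x in(a,b)]))
E
python3 s.py .569 .16 .142
```

```text
t 3.2 p [0.5699 0.0956 0.1461] F [-0.1  0.2 -0.1] gap 0.0004 grip 0.0 q [0.11 0.03 1.43 0.   1.68 0.12]
yaw of y -0.0152 turn -0.0022
shift [ 0.0644 -0.0019  0.0042]
```

View pics/p1.png

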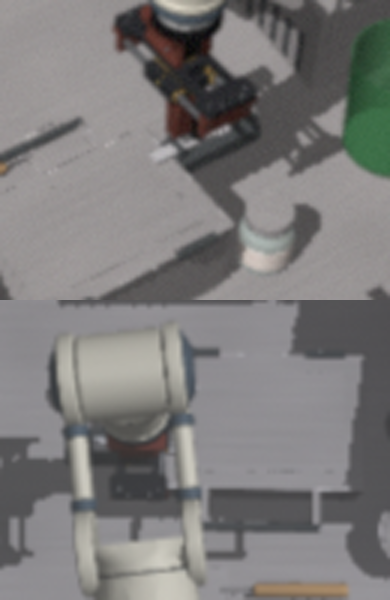

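The closed fingers stand at (185,125) in the upper crop, right over the bolt on the lid side of the knob. I'll push along +y.

Request:
step_arm(steps="0.0 0.005 -0.001 0.003 0; 0.0 0.01 -0.001 0.003 0; 0.0 0.015 -0.001 0.003 0; 0.0 0.02 -0.001 0.003 0; 0.0 0.025 -0.001 0.003 0; 0.0 0.03 -0.001 0.003 0; 0.0 0.035 -0.001 0.003 0; 0.0 0.04 -0.001 0.003 0")

```text
t: 4.2
tool_pos: [0.5694, 0.1353, 0.1427]
tcp_rot: [0.713, 0.701, 0.0, 0.0]
wrist_force: [0.4, -2.9, -1.3]
finger_gap: 0.0005
grip_force: 1.1
```

Request:
step_arm(steps="0.0 0.002 0 0 0; 0.0 0.004 0 0 0; 0.0 0.006 0 0 0; 0.0 0.008 0 0 0; 0.0 0.010 0 0 0; 0.0 0.012 0 0 0; 0.0 0.014 0 0 0; 0.0 0.014 0 0 0")

```text
t: 5.2
tool_pos: [0.5697, 0.1451, 0.1428]
tcp_rot: [0.714, 0.7, -0.003, 0.002]
wrist_force: [-1.5, -14.4, 0.5]
finger_gap: 0.0005
grip_force: 7.3
```

Request:
step_arm(steps="0.0 0.002 0 0 0; 0.0 0.003 0 0 0; 0.0 0.003 0 0 0; 0.0 0.003 0 0 0; 0.0 0.003 0 0 0; 0.0 0.003 0 0 0; 0.0 0.003 0 0 0; 0.0 0.003 0 0 0")

```text
t: 6.2
tool_pos: [0.5697, 0.1454, 0.1428]
tcp_rot: [0.715, 0.699, -0.004, 0.004]
wrist_force: [-2.8, -22.5, 1.9]
finger_gap: 0.0004
grip_force: 11.4
```

Request:
step_arm(steps="0.0 -0.015 0 0 0; 0.0 -0.03 0 -0.01 0; 0.0 -0.035 0 -0.06 0; 0.0 -0.045 0 -0.11 0; 0.04 -0.09 -0.03 -0.12 0; 0.04 -0.14 -0.06 -0.12 0; 0.04 -0.185 -0.09 -0.12 0; 0.04 -0.195 -0.103 -0.12 0")

```text
t: 7.2
tool_pos: [0.4625, -0.043, 0.2642]
tcp_rot: [0.714, 0.701, 0.001, 0.001]
wrist_force: [0.7, 0.0, -1.0]
finger_gap: 0.0368
grip_force: 0.0
```

```bash
python3 - <<'E'
from h import *
a=camera("scene")[:,:,::-1][165:285,240:400]
cv2.imwrite("pics/p2.png",cv2.resize(a,None,fx=5,fy=5,interpolation=cv2.INTER_CUBIC))
E
python3 s.py .467 -.0435 .094
```

```text
t 7.25 p [ 0.4621 -0.0429  0.2644] F [ 0.5 -0.8  0.6] gap 0.039 grip 0.0 q [-0.17 -0.26  1.49  0.    1.91 -0.15]
yaw of y -0.0181 turn -0.0051
shift [-0.0005  0.0045  0.1704]
```

View pics/p2.png

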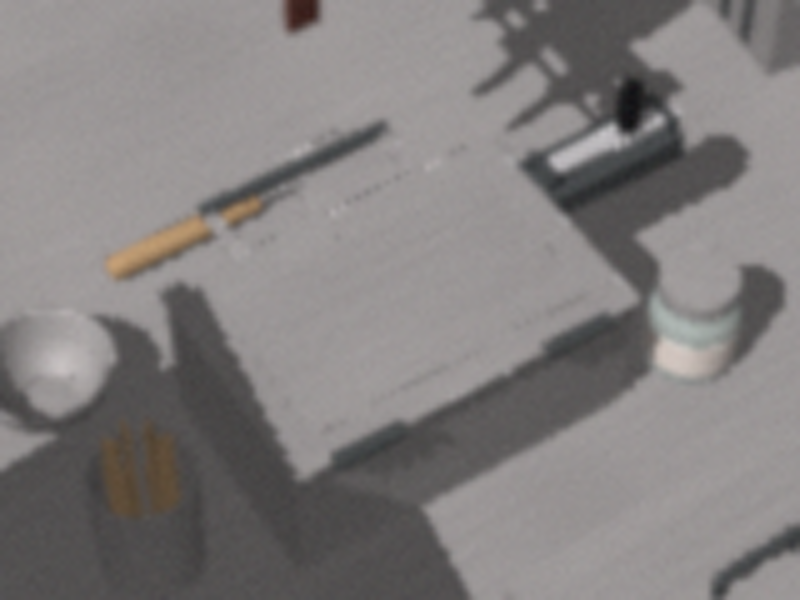

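The bolt is fully drawn: the knob has moved to (630,80) and the tongue is off the lid edge at (527,160). The bar hasn't moved. Next is descending to the bar.

Request:
step_arm(steps="0.04 0 0.0045 0.04 -0.005; 0.04 0 0.0045 0.09 -0.005; 0.04 0 0.0045 0.13 -0.005; 0.04 0 0.0045 0.155 -0.005; 0.04 0 0.0045 0.17 -0.005; 0.04 0 0.0045 0.17 -0.005; 0.025 0 0.0045 0.17 -0.005; 0.025 0 0.0045 0.17 -0.005", grip_force=8)

```text
t: 8.25
tool_pos: [0.4689, -0.0415, 0.0941]
tcp_rot: [0.711, 0.703, 0.001, 0.001]
wrist_force: [0.1, -0.8, 0.1]
finger_gap: 0.0259
grip_force: 0.0
```

Request:
step_arm(steps="0.018 0 0 0 0; 0.014 0 0 0 0; 0.01 0 0 0 0; 0.006 0 0 0 0; 0.006 0 0 0 0; 0.006 0 0 0 0; 0.006 0 0 0 0; 0.006 0 0 0 0")

```text
t: 9.25
tool_pos: [0.4678, -0.0415, 0.0928]
tcp_rot: [0.711, 0.703, -0.0, -0.0]
wrist_force: [-6.1, -0.5, 3.5]
finger_gap: 0.0117
grip_force: 8.0
```

```bash
python3 s.py .467 -.0435 .094
```

```text
t 9.25 p [ 0.4678 -0.0415  0.0928] F [-6.1 -0.5  3.5] gap 0.0117 grip 8.0 q [-0.16 -0.25  1.79 -0.    1.61 -0.15]
yaw of y -0.011 turn 0.002
shift [-0.002  -0.0007 -0.0012]
```

Request:
step_arm(steps="0.004 0 -0.002 0 0; 0.004 0 -0.002 -0.0 0; 0.004 0 -0.0018 -0.0097 0; 0.004 0 -0.0011 -0.0195 0; 0.004 0 -0.0001 -0.0292 0; 0.004 0 0.0014 -0.0388 0; 0.004 0 0.0033 -0.0484 0; 0.004 0 0.0056 -0.0578 0", grip_force=18)

```text
t: 10.25
tool_pos: [0.4754, -0.0417, 0.1497]
tcp_rot: [0.711, 0.703, 0.001, 0.001]
wrist_force: [9.4, -2.1, -6.0]
finger_gap: 0.0113
grip_force: 18.0
```

```bash
python3 s.py
```

```text
t 10.25 p [ 0.4754 -0.0417  0.1497] F [ 9.4 -2.1 -6. ] gap 0.0113 grip 18.0 q [-0.16 -0.25  1.68  0.    1.7  -0.15]
yaw of y -0.011 turn 0.002
```

Request:
step_arm(steps="0.004 0 0.0042 -0.0094 0; 0.004 0 0.0079 -0.0186 0; 0.004 0 0.0114 -0.0277 0; 0.004 0 0.0153 -0.0367 0; 0.004 0 0.0197 -0.0454 0; 0.004 0 0.0243 -0.054 0; 0.004 0 0.0294 -0.0623 0; 0.004 0 0.0348 -0.0704 0")

```text
t: 11.25
tool_pos: [0.5083, -0.0424, 0.2218]
tcp_rot: [0.711, 0.703, -0.001, 0.0]
wrist_force: [-4.6, -3.8, -0.5]
finger_gap: 0.0114
grip_force: 18.0
```

```bash
python3 s.py
```

```text
t 11.25 p [ 0.5083 -0.0424  0.2218] F [-4.6 -3.8 -0.5] gap 0.0114 grip 18.0 q [-0.15 -0.15  1.47 -0.    1.82 -0.14]
yaw of y -0.0116 turn 0.0014
```

Request:
step_arm(steps="0.004 0 0.0055 -0.0079 0; 0.004 0 0.0115 -0.0155 0; 0.004 0 0.0178 -0.0228 0; 0.004 0 0.0246 -0.0298 0; 0.004 0 0.0316 -0.0366 0; 0.004 0 0.0389 -0.043 0; 0.004 0 0.0465 -0.0491 0; 0.004 0 0.0544 -0.0549 0")

```text
t: 12.25
tool_pos: [0.5628, -0.0435, 0.2781]
tcp_rot: [0.711, 0.703, -0.0, 0.001]
wrist_force: [-4.7, -5.1, 2.8]
finger_gap: 0.0113
grip_force: 18.0
```

```bash
python3 s.py
```

```text
t 12.25 p [ 0.5628 -0.0435  0.2781] F [-4.7 -5.1  2.8] gap 0.0113 grip 18.0 q [-0.14  0.01  1.21 -0.    1.91 -0.12]
yaw of y -0.0123 turn 0.0007
```

Request:
step_arm(steps="0.004 0 0.004 -0.0025 0; 0.004 -0.001 0.008 -0.005 0; 0.004 -0.001 0.012 -0.007 0; 0.004 -0.001 0.015 -0.0085 0; 0.004 -0.001 0.0163 -0.0092 0; 0.004 -0.001 0.0163 -0.0092 0; 0.004 -0.001 0.0163 -0.0092 0; 0.004 -0.001 0.0163 -0.0092 0")

```text
t: 13.25
tool_pos: [0.579, -0.0437, 0.288]
tcp_rot: [0.711, 0.703, 0.001, 0.001]
wrist_force: [-6.1, -2.7, 6.6]
finger_gap: 0.0115
grip_force: 18.0
```

```bash
python3 s.py
python3 - <<'E'
from h import *
a=camera("scene")[:,:,::-1][130:290,230:430]
cv2.imwrite("pics/p3.png",cv2.resize(a,None,fx=3.9,fy=3.7,interpolation=cv2.INTER_CUBIC))
E
```

```text
t 13.25 p [ 0.579  -0.0437  0.288 ] F [-6.1 -2.7  6.6] gap 0.0115 grip 18.0 q [-0.13  0.06  1.15 -0.    1.93 -0.12]
yaw of y -0.0111 turn 0.0019
```

View pics/p3.png

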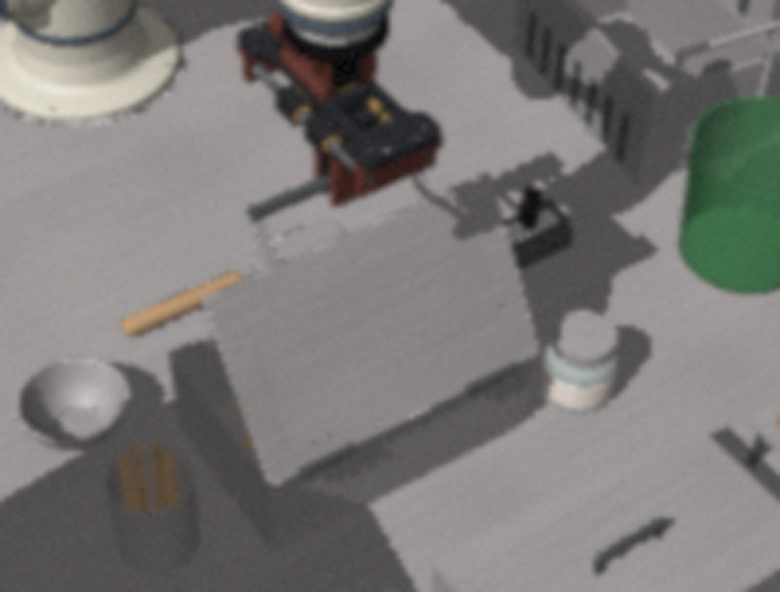

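The lid is held up by the bar, whose left end is at (255,212). The bolt is still drawn with its knob at (530,205), and the bystanders haven't moved. The chord from the closed position gives about 60.3°. I'll hold for one more call to check it's steady.

Request:
step_arm(steps="0.004 0 0 0 0; 0.004 0 0 0 0; 0.004 0 0 0 0; 0.004 0 0 0 0; 0.004 0 0 0 0; 0.004 0 0 0 0; 0.004 0 0 0 0; 0.004 0 0 0 0")

```text
t: 14.3
tool_pos: [0.579, -0.0437, 0.288]
tcp_rot: [0.711, 0.703, 0.001, 0.001]
wrist_force: [-6.6, -1.4, 6.1]
finger_gap: 0.0115
grip_force: 18.0
```

```bash
python3 -c "
from rig import finish_job; print(finish_job())"
```

```text
the job is handed in; nothing more can be done
None
```

I slid the bolt back to its end stop and raised the lid to about 60° (worked out from the arm's position readings). The gripper held it there, steady, at hand-in; nothing else looked moved in the last picture, and the job took about 14 s of the 61 s allowed.

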